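Click the spice rack's sliding end stop into its catch

TASK

Close up the row of spice jars: with the fingertips, gently push the rack's sliding end stop along its rail toward the jars until its spring plunger drops into the notch of the steel catch, and leave it clicked in there, not short of the notch and not past it. Push only on the stop's outer board face: do not pinch the stop or touch its rubber side, do not touch or lift the jars (the stop itself moves them up, and they must stay standing in the channel), and leave everything else where it is.

Things in the scene. Friction and masses are not known exactly. Their poses are not given: they have to be found in the camera images.
- rack: Pale wooden spice rack, fixed: an open channel 360 mm long, floor 10 mm up, lips at x = +-28 mm. Origin: on the worktop, mid-channel. Its y axis runs along the channel from the open end (robot's right) to the fixed end wall (inner face y = +155 mm, top 104 mm up); z up. An aluminium rail, 14 mm wide, top 23 mm up, runs parallel at x = -60 mm, on the robot's side.
- end_stop (a joint): Travel of the sliding end stop along the rail (m), growing from the open end toward the fixed end wall (rack +y), 0 to 0.149. At value q the board's outer face lies at rack y = -0.138 + q, the plunger at rack y = -0.135 + q. It stays where it is left and cannot lift, tilt or turn. Sliding it on the plain rail takes 2 to 3 N.
- push_face (a point): On the outer face (looking to rack -y, away from the jars) of the end stop's upright wooden board, mid-width, 80 mm up; push here toward rack +y. Board 94 mm wide, 6 mm thick, from 19 to 115 mm up; its other face has a 3 mm black rubber pad. Beside it at rack x -77 to -43 mm is the grey carriage, 36 mm long, 68 mm high, plunger knob to 95 mm. Axes as the rack's.
- plunger_line (a point): Point where the end stop's spring plunger (upright 8 mm steel pin with a round tip, in the grey carriage) meets the plain rail, 24 mm up. It moves with the stop along the rail, but not up and down with the pin. The stop is home when this point is level along rack y with notch. Axes as the rack's.
- notch (a point): Bottom of the V notch in the catch, a steel saddle 52 mm long on the rail (where on the rail varies); 24 mm up. Crests 7 mm to either side, 6.7 mm over the rail; outer ramps begin 26 mm from the notch. Push up the ramp: up to about 7 N; past the crest the plunger drops, the stop jumps to the notch's middle and the push dips to nothing; pushing it out again takes 10 to 16 N. Axes as the rack's.
- jar_1_mid (a point): A spice jar with a red cap, 45 mm across, 106 mm tall, 0.11 kg, standing loose in the channel; this point is at its centre, half-way up. One of three, with gaps between them; the end stop's rubber pad pushes the nearest ones along.
- jar_2_mid (a point): A spice jar with a red cap, 45 mm across, 106 mm tall, 0.11 kg, standing loose in the channel; this point is at its centre, half-way up. One of three, with gaps between them; the end stop's rubber pad pushes the nearest ones along.
- jar_3_mid (a point): A spice jar with a red cap, 45 mm across, 106 mm tall, 0.11 kg, standing loose in the channel; this point is at its centre, half-way up. One of three, with gaps between them; the end stop's rubber pad pushes the nearest ones along.
- spare_jar: A fourth spice jar of the same kind (45 mm across, 106 mm tall), standing loose on the worktop behind the rack; a bystander. Origin: centre of its underside.
- teaspoon: Steel teaspoon, 139 mm long, lying in front of the rack; a bystander. Origin: centre of its underside.
- lemon: Lemon, 78 x 55 x 56 mm, loose to the right of the rack; a bystander. Origin: underside.
- garlic: Garlic bulb, 60 mm, loose to the right of the rack; a bystander. Origin: underside.
Things that resemble listed ones, but are neither listed nor needed, are in the scene too. Leave any green look-alike of the part that bears jar_3_mid alone.

How it is judged:
By the outcome, as a careful person would: the job done as asked, in the order asked, and still so for the second after the job is handed in, with the robot touching nothing.
It also fails if it takes over 48 s, if anything falls off the work surface, if the arm or the gripper's body presses on something with over 40 N, if the wrist force passes 120 N, or if a joint passes its speed limit or range.

ROBOT

A 6-joint arm with a two-finger parallel gripper is mounted at the origin on a cart in front of the work surface, level with it; the furniture and walls round the work are solid. World frame = base frame: x ahead of the robot, y to its left, z up, the work surface at z = 0. Lengths are in m, angles in rad, forces in N, time in s.
With the tool pointing down it reaches from about 0.375 to 0.925 m from the base axis. Payload 5.7 kg.
Tool frame: the origin (TCP) lies on the centre line of the jaws, within the pads' length; the fingertips stand 25 mm ahead of it and the grasp point (between the pads) lies 6 mm ahead of it; z points along the fingers, y is the direction in which the jaws open and shut (so a half turn about z gives the same grasp; the last joint's range is limited). The gripper opens to 85 mm and grips with 20 to 120 N. Pads are 22 mm wide; open, the fingers measure 114 mm over their backs; the gripper's body (76 mm by 85 mm) begins 54 mm behind the grasp point. The pads swing forward as they close: fully open they stand 13 mm farther back than shut.
Start: joints at [1.196, 0.359, 1.51, -0, 1.272, -0.115], TCP at [0.154, 0.58, 0.256] pointing down, gripper open.
Joint ranges: [-2.97, 2.97], [-1.01, 2.36], [0.21, 2.38], [-0.96, 4.11], [0.2, 2.71], [-2.98, 2.98]. Speed limits (rad/s): [2.39, 2.39, 3.14, 3.14, 3.14, 3.14].

INTERFACE

Orientations are given as [roll, pitch, yaw] about the fixed x, y, z axes, in that order (R = Rz(yaw) Ry(pitch) Rx(roll)).
In Python, from bench import sense, imaging, job gives the robot as it stands. The module is installed in compiled form; this text tells all that it offers.
- The arm moves only by the shell command python3 -m jog 'ROWS' [OPENING] [FORCE]. ROWS is a JSON object of lists of equal length, an entry for each row: "offset": the shift along the tool's x, y, z in cm, a list of three; "angular": the turn, a rotation vector about the tool's x, y, z in rad, a list of three. A call has 1 to 12 rows; each row shifts and turns the pose as measured when the row begins, along the tool's axes as they then stand; what a row does not reach is not made up. A row lasts 1/8 s, in which the tool goes at most 62.5 mm and 10.7 degrees, less where a joint would pass 70% of its speed; a pose out of reach is approached as far as the arm can. A call with a gripper value outside its range is refused whole. OPENING is the closure, from 0 (fully open) to 1 (shut), set as the call begins (- or left out, the last holds). The fingers move at their own pace and stop on an object; FORCE is the grip in N (left out, the last holds). Time passes only in rows, so rows that do not move let the fingers close. It gives the time, the measured TCP pose, the force and the opening at its end, in the units of the state.
- sense(): the state, without advancing time (a new reading comes with each control period).
- imaging.capture(name): name is "scene" or "top" or "wrist"; returns a dict with "img" (384x512x3 uint8, red, green, blue), "camera_matrix" (3x3 intrinsics, pixels), "extrinsics" (4x4, takes a point from camera to world coordinates); the wrist camera has in their place "mount" (4x4, takes a point from camera to tool coordinates, whose origin is the TCP and whose axes are the flange's). Camera axes: x right, y down, z forward; pixel columns grow to the right and rows downward; lengths in m; the calibration is good to about 2 mm. A picture is of the moment at which its call begins: read the wrist's pose just before it. There is no depth.
- job.close_job(): hands the job in, once; it reports no verdict.
The state is a dict: "t": time; "qpos": joint angles; "qd": joint speeds; "tau": joint torques, N m; "ee_pos": TCP position; "ee_rot": TCP orientation; "contact_force": force on the tool from outside, world axes, zero at the start; "moment": the same for the moment, N m; "width": opening from 0.0 (shut) to 1.0 (fully open).
Only numpy, scipy, OpenCV 4.12 (cv2) and the standard library are available. Lean on these libraries where they do the work, as an engineer would, in place of code of your own. Each camera call takes 0.05 s, during which the arm holds its last target. There are 200 camera calls.

## Working session

There is one attempt and no reset: what is moved stays moved. The work goes in short steps, Python scripts to look and compute and a shell command to move; the robot and the scene stay as the last step left them, time stands still between calls to the robot, and variables do not carry over. Pictures are saved under pics/ and viewed, about 8 in all and at most 12, crops included, and the job is handed in when it is done.

```bash
mkdir -p pics
python3 - <<'E'
from bench import sense, imaging
import cv2,numpy as np
s=sense();print({k:np.round(v,3).tolist() for k,v in s.items()})
for n in("scene","top"):
    c=imaging.capture(n);cv2.imwrite(f"pics/{n}0.png",c["img"][...,::-1]);np.savez(f"{n}0.npz",**c)
    print(n,c["camera_matrix"].round(1).tolist(),c["extrinsics"].round(4).tolist())
E
```

```text
{'t': 0.0, 'qpos': [1.196, 0.36, 1.511, -0.0, 1.273, -0.115], 'qd': [0.0, -0.0, -0.002, -0.001, 0.0, 0.0], 'tau': [-0.001, -52.763, -27.862, -0.0, 0.013, -0.0], 'ee_pos': [0.154, 0.579, 0.255], 'ee_rot': [-3.14, -0.0, 2.882], 'contact_force': [-0.37, 0.145, -0.066], 'moment': [0.02, -0.019, 0.004], 'width': 0.999}
scene [[377.8, 0.0, 248.0], [0.0, 377.8, 196.2], [0.0, 0.0, 1.0]] [[-0.7516, -0.398, 0.526, 0.0802], [-0.6594, 0.4331, -0.6145, 0.4223], [0.0168, -0.8087, -0.588, 0.5795], [0.0, 0.0, 0.0, 1.0]]
top [[412.9, 0.0, 263.6], [0.0, 412.9, 201.1], [0.0, 0.0, 1.0]] [[0.0191, -0.986, 0.1659, 0.3387], [-0.9997, -0.0218, -0.0145, -0.0867], [0.0179, -0.1655, -0.986, 1.1953], [0.0, 0.0, 0.0, 1.0]]
```

View pics/scene0.png

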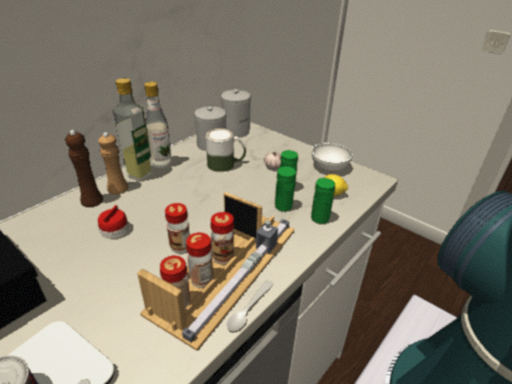

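View pics/top0.png

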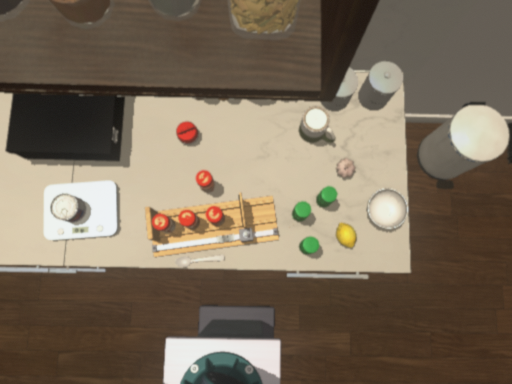

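The scene shows the rack with three red-capped jars: scene (172,280), (200,258), (222,235), and top (160,222), (187,218), (214,214). The stop board is at top (243,213), with its knob at (247,235). Things that could be confused with these are the spare red jar at (204,179), green jars at (302,211), (328,196) and (310,245), and a red pot at (187,132). Next is a closer crop to check the choice.

Run:
```python
import cv2
a=cv2.imread("pics/top0.png")[185:265,135:295];b=cv2.imread("pics/scene0.png")[180:350,130:310]
cv2.imwrite("pics/topc.png",cv2.resize(a,None,fx=5,fy=5,interpolation=2));cv2.imwrite("pics/scenec.png",cv2.resize(b,None,fx=3.5,fy=3.5,interpolation=2))
```

```text
(no output)
```

View pics/topc.png

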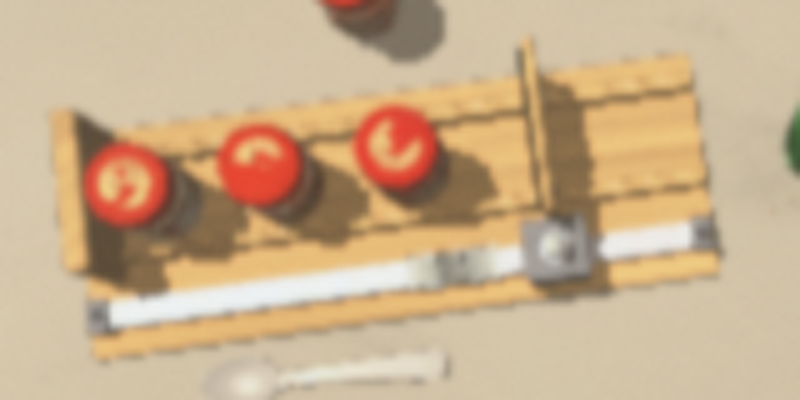

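View pics/scenec.png

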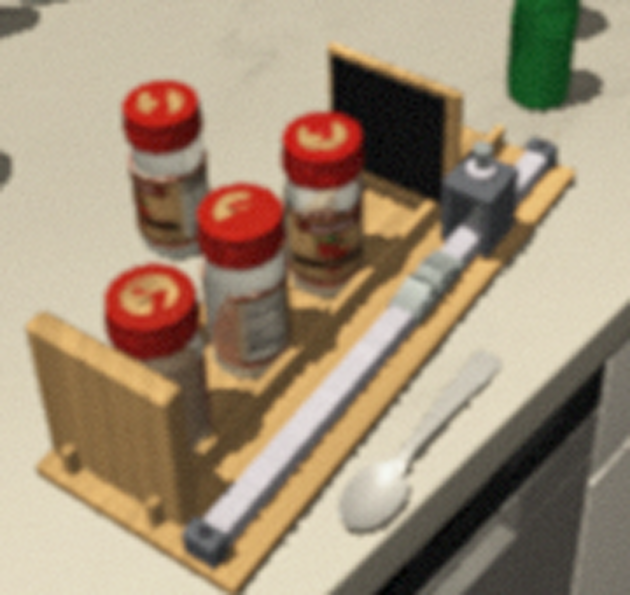

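```bash
cat > h.py <<'E'
import numpy as np
def ray(c,uv,z,E=None):
    E=c["extrinsics"] if E is None else E
    d=E[:3,:3]@np.linalg.solve(c["camera_matrix"],[*uv,1]);o=E[:3,3]
    return o+d*(z-o[2])/d[2]
E
python3 - <<'E'
import numpy as np
from h import ray
t=np.load("top0.npz");s=np.load("scene0.npz")
T=lambda u,v,z:ray(t,(134.6+u/5,184.6+v/5),z)
S=lambda u,v,z:ray(s,(129.64+u/3.5,179.64+v/3.5),z)
a=T(97,318,.023);b=T(703,232,.023);yv=(a-b)/np.linalg.norm(a-b);yaw=np.arctan2(-yv[0],yv[1])
xv=np.array([yv[1],-yv[0],0])
print("rail",a,b,np.linalg.norm(a-b),"yaw",yaw)
# corners of base plate front/back, z~.01
ct=(a+b)/2; org=ct+.060*xv
sa=S(207,540,.025);sb=S(540,150,.025);d=sa-sb;print("scene rail",sa,sb,np.linalg.norm(d),np.arctan2(-d[0],d[1]))
print("origin(from rail mid)",org)
R=lambda p:((p-org)@xv,(p-org)@yv)
for n,p in dict(wallT=T(65,110,.104),wallB=T(75,270,.104),boardA=T(531,40,.115),boardB=T(550,210,.115),knob=T(558,240,.095),catchT=T(456,265,.027),catchL=T(412,272,.024),catchR=T(502,262,.024),catchS0=S(402,300,.024),catchS1=S(458,258,.024),knobS=S(484,150,.095),boardS=S(460,95,.115),boardS2=S(333,47,.115),j1=T(127,185,.116),j2=T(260,165,.116),j3=T(397,147,.116),green=T(800,130,.116)).items(): print(n,p.round(3),np.round(R(p),3))
E
```

```text
rail [0.39490849 0.20172161 0.023     ] [ 0.45043952 -0.13851331  0.023     ] 0.3447368489310136 yaw 0.1617872564276455
scene rail [0.39252154 0.2011135  0.025     ] [ 0.44846331 -0.13591922  0.025     ] 0.34164388114534816 0.16448362892903948
origin(from rail mid) [0.48189046 0.0412691  0.023     ]
wallT [0.501 0.206 0.104] [0.045 0.159]
wallB [0.416 0.195 0.104] [-0.04   0.162]
boardA [ 0.542 -0.041  0.115] [ 0.046 -0.091]
boardB [ 0.452 -0.054  0.115] [-0.045 -0.089]
knob [ 0.438 -0.058  0.095] [-0.06  -0.091]
catchT [0.428 0.001 0.027] [-0.059 -0.031]
catchL [0.424 0.026 0.024] [-0.059 -0.006]
catchR [ 0.431 -0.025  0.024] [-0.061 -0.057]
catchS0 [0.427 0.023 0.024] [-0.057 -0.009]
catchS1 [ 0.425 -0.024  0.024] [-0.066 -0.056]
knobS [ 0.426 -0.044  0.095] [-0.069 -0.075]
boardS [ 0.452 -0.054  0.115] [-0.044 -0.089]
boardS2 [ 0.539 -0.038  0.115] [ 0.044 -0.088]
j1 [0.46  0.168 0.116] [-0.001  0.128]
j2 [0.472 0.099 0.116] [-0.001  0.058]
j3 [0.483 0.027 0.116] [-0.001 -0.014]
green [ 0.497 -0.185  0.116] [-0.022 -0.226]
```

From the top view, the rack origin is about (0.482,0.041) with yaw 0.162. The catch measured ~50 mm long (52 given) and the board ~91 mm (94 given), so the choice checks out. The board face is at rack y ≈ −0.092 and the notch at ≈ −0.031, giving a travel of ~58 mm. I'll move over with the jaws shut.

```bash
python3 -m jog '{"offset":[[-4,-4.3,0],[-4,-4.3,0],[-4,-4.3,0],[-4,-4.3,0],[-4,-4.3,0],[-4,-4.3,0],[-4,-4.3,0],[-4,-4.3,0],[-4,-4.3,0],[-4,-4.3,0],[-4,-4.3,0],[-4,-4.3,0]],"angular":[[0,0,0],[0,0,0],[0,0,0],[0,0,0],[0,0,0],[0,0,0],[0,0,0],[0,0,0],[0,0,0],[0,0,0],[0,0,0],[0,0,0]]}' 1 20
```

```text
t: 1.6
ee_pos: [0.4936, -0.0576, 0.2539]
ee_rot: [3.141, 0.001, 2.889]
contact_force: [0.2, 0.8, -0.0]
width: -0.003
```

```bash
python3 -m jog '{"offset":[[0,0,0],[0,0,0],[0,0,0],[-0.4,-3.7,0],[0,0,0]],"angular":[[0,0,-0.14],[0,0,-0.14],[0,0,-0.14],[0,0,0],[0,0,0]]}'
python3 - <<'E'
from bench import sense, imaging
import cv2,numpy as np
s=sense()
print(s["ee_pos"],s["ee_rot"],s["qpos"])
for n in("wrist","top"):
    c=imaging.capture(n);cv2.imwrite(f"pics/{n}1.png",c["img"][...,::-1]);np.savez(f"{n}1.npz",**c,p=s["ee_pos"],r=s["ee_rot"])
E
```

```text
t: 2.22
ee_pos: [0.5056, -0.0993, 0.2521]
ee_rot: [3.142, -0.001, -2.967]
contact_force: [0.6, -0.3, -0.4]
width: -0.001
[ 0.50555764 -0.09929353  0.25214748] [ 3.14153656e+00 -1.22044716e-03 -2.96681970e+00] [-3.27700807e-01  2.41742913e-01  1.69515371e+00 -5.76582272e-04
  1.20579270e+00 -2.07306395e+00]
```

View pics/wrist1.png

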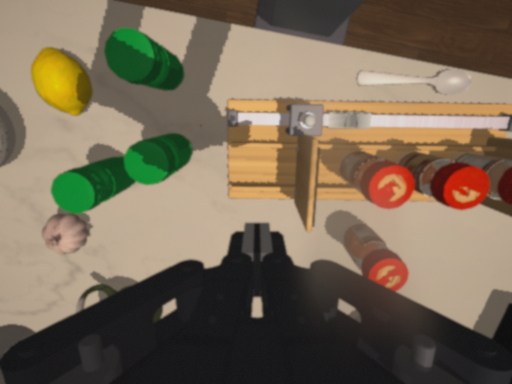

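The wrist view shows the board at (310,130–228), the knob at (306,120), the catch at about (325–372,121), and the shut fingertips left of the board at (258,228). I'll measure these once more from this view.

Run:
```python
import numpy as np
from scipy.spatial.transform import Rotation as Ro
from h import ray
w=dict(np.load("wrist1.npz"));T=np.eye(4);T[:3,:3]=Ro.from_euler("xyz",w["r"]).as_matrix();T[:3,3]=w["p"]
E=T@w["mount"];yaw=.162;yv=np.array([-np.sin(yaw),np.cos(yaw),0]);xv=np.array([np.cos(yaw),np.sin(yaw),0]);org=np.array([.4819,.0413,0])
f=lambda u,v,z:(lambda p:print((u,v),p.round(4),"rack",np.round([(p-org)@xv,(p-org)@yv],4)))(ray(w,(u,v),z,E))
f(233,118,.023);f(508,122,.023);f(302,135,.115);f(306,228,.115);f(313,228,.115);f(306,120,.095);f(324,121,.024);f(372,121,.024);f(348,121,.026);f(154,157,.116);f(152,158,.06)
tcp=np.array(w["p"]);print("tcp rack",(tcp-org)@xv,(tcp-org)@yv,"E",E.round(3).tolist())
import cv2
c=cv2.resize(w["img"][90:240,220:400,::-1],None,fx=4,fy=4,interpolation=2);cv2.imwrite("pics/w1c.png",c)
```

```text
(233, 118) [ 0.4491 -0.1393  0.023 ] rack [-0.0615 -0.173 ]
(508, 122) [0.395  0.1947 0.023 ] rack [-0.0611  0.1655]
(302, 135) [ 0.4502 -0.0675  0.115 ] rack [-0.0488 -0.1022]
(306, 228) [ 0.5395 -0.0435  0.115 ] rack [ 0.0431 -0.093 ]
(313, 228) [ 0.5383 -0.0365  0.115 ] rack [ 0.0431 -0.0859]
(306, 120) [ 0.4364 -0.0633  0.095 ] rack [-0.0618 -0.0959]
(324, 121) [ 0.4332 -0.0288  0.024 ] rack [-0.0594 -0.0613]
(372, 121) [0.4229 0.0291 0.024 ] rack [-0.0601 -0.0025]
(348, 121) [ 0.4281 -0.0005  0.026 ] rack [-0.0598 -0.0326]
(154, 157) [ 0.4939 -0.1992  0.116 ] rack [-0.027  -0.2393]
(152, 158) [ 0.5076 -0.2206  0.06  ] rack [-0.0169 -0.2626]
tcp rack 0.0006712239508300575 -0.14256848821715534 E [[-0.174, 0.949, 0.264, 0.438], [0.985, 0.168, 0.046, -0.112], [-0.0, 0.268, -0.964, 0.371], [0.0, 0.0, 0.0, 1.0]]
```

View pics/w1c.png

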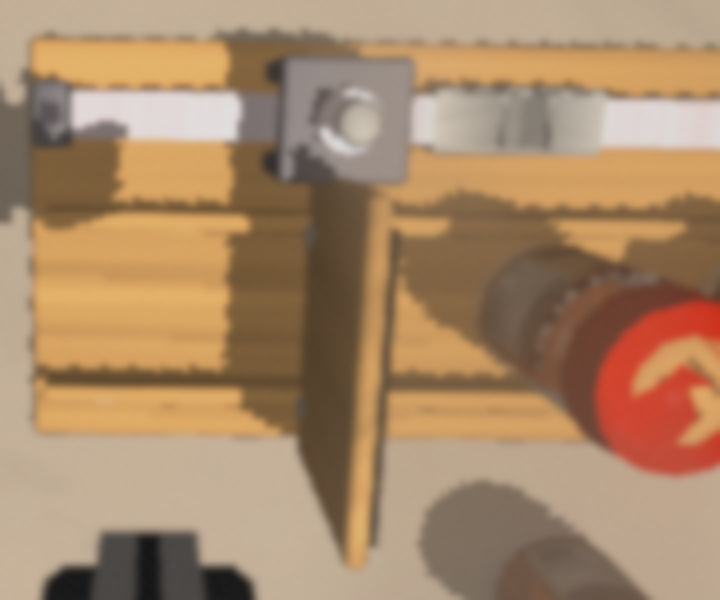

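```bash
python3 -m jog '{"offset":[[0,0,5.3],[0,0,5.3],[0,0,5],[0,0,0]],"angular":[[0,0,0.006],[0,0,0.006],[0,0,0],[0,0,0]]}'; python3 -m jog '{"offset":[[0,1,0],[0,0.5,0],[0,0,0]],"angular":[[0,0,0],[0,0,0],[0,0,0]]}'
```

```text
t: 2.82
ee_pos: [0.5044, -0.0945, 0.0939]
ee_rot: [3.14, 0.0, -2.977]
contact_force: [-0.4, -1.1, 0.2]
width: 0.0
t: 3.2
ee_pos: [0.5044, -0.0784, 0.0986]
ee_rot: [-3.141, 0.006, -2.976]
contact_force: [0.0, -0.2, 0.2]
width: -0.001
```

```bash
python3 -m jog '{"offset":[[0,0.4,0.4],[0,0.4,0],[0,0,0]],"angular":[[0,0,0],[0,0,0],[0,0,0]]}'; for i in 1 ; do python3 -m jog '{"offset":[[0,0.4,0],[0,0.4,0]],"angular":[[0,0,0],[0,0,0]]}';  done
```

```text
t: 3.58
ee_pos: [0.5048, -0.0707, 0.0965]
ee_rot: [-3.138, 0.011, -2.976]
contact_force: [-0.6, -0.0, 1.0]
width: 0.001
t: 3.82
ee_pos: [0.5038, -0.0632, 0.0965]
ee_rot: [-3.137, 0.011, -2.976]
contact_force: [-0.5, -2.2, -0.4]
width: 0.003
```

Contact shows at about −2.2 N, with TCP rack y ≈ −0.107, which matches the predicted face position. The crest should be ~50 mm further on, so I'll push gently.

```bash
python3 -m jog '{"offset":[[0,0.3,0],[0,0.3,0],[0,0.3,0],[0,0.3,0]],"angular":[[0,0,0],[0,0,0],[0,0,0],[0,0,0]]}'; python3 -m jog '{"offset":[[0,0.3,0],[0,0.3,0],[0,0.3,0],[0,0.3,0]],"angular":[[0,0,0],[0,0,0],[0,0,0],[0,0,0]]}'
```

```text
t: 4.32
ee_pos: [0.5018, -0.0507, 0.0965]
ee_rot: [-3.137, 0.011, -2.976]
contact_force: [-0.2, -2.2, 1.7]
width: 0.002
t: 4.82
ee_pos: [0.4999, -0.0384, 0.0965]
ee_rot: [-3.136, 0.012, -2.976]
contact_force: [-0.2, -4.7, 2.7]
width: -0.003
```

```bash
python3 -m jog '{"offset":[[0,0.3,0],[0,0.3,0]],"angular":[[0,0,0],[0,0,0]]}'; python3 -m jog '{"offset":[[0,0.3,0],[0,0.3,0]],"angular":[[0,0,0],[0,0,0]]}'; python3 -m jog '{"offset":[[0,0.2,0],[0,0.2,0]],"angular":[[0,0,0],[0,0,0]]}'
```

```text
t: 5.08
ee_pos: [0.4992, -0.0329, 0.0967]
ee_rot: [-3.134, 0.012, -2.975]
contact_force: [0.3, -6.1, 2.2]
width: -0.001
t: 5.32
ee_pos: [0.4987, -0.0279, 0.097]
ee_rot: [-3.132, 0.013, -2.974]
contact_force: [-0.6, -7.7, 2.9]
width: 0.003
t: 5.58
ee_pos: [0.4985, -0.0248, 0.0974]
ee_rot: [-3.13, 0.013, -2.974]
contact_force: [-0.0, -8.5, 3.9]
width: 0.004
```

```bash
python3 -m jog '{"offset":[[0,0.2,0],[0,0.2,0]],"angular":[[0,0,0],[0,0,0]]}'; python3 -m jog '{"offset":[[0,0.2,0]],"angular":[[0,0,0]]}';python3 -m jog '{"offset":[[0,0.2,0]],"angular":[[0,0,0]]}'
```

```text
t: 5.82
ee_pos: [0.4984, -0.0221, 0.0978]
ee_rot: [-3.127, 0.014, -2.973]
contact_force: [-1.1, -6.0, 3.9]
width: -0.001
t: 5.95
ee_pos: [0.4982, -0.0205, 0.0979]
ee_rot: [-3.126, 0.014, -2.972]
contact_force: [0.3, -5.4, 2.6]
width: -0.001
t: 6.08
ee_pos: [0.4978, -0.0185, 0.0979]
ee_rot: [-3.126, 0.014, -2.973]
contact_force: [-0.7, -0.8, 2.5]
width: 0.001
```

```bash
python3 -m jog '{"offset":[[0,0.2,0]],"angular":[[0,0,0]]}'
```

```text
t: 6.2
ee_pos: [0.4972, -0.0159, 0.0978]
ee_rot: [-3.127, 0.014, -2.973]
contact_force: [0.2, 0.6, -0.0]
width: -0.003
```

The push dipped to nothing, as it should at the crest. I'll back off, rise and look.

```bash
python3 -m jog '{"offset":[[0,-2,0],[0,-3,0],[0,-2.5,0],[0,0,-5],[0,0,-5],[0,0,-5],[0,0,0]],"angular":[[0,0,0],[0,0,0],[0,0,0],[0,0,0],[0,0,0],[0,0,0],[0,0,0]]}'
python3 - <<'E'
from bench import sense, imaging
import cv2,numpy as np
s=sense();c=imaging.capture("wrist");np.savez("wrist2.npz",**c,p=s["ee_pos"],r=s["ee_rot"])
a=cv2.resize(c["img"][80:230,200:400,::-1],None,fx=4,fy=4,interpolation=2);cv2.imwrite("pics/w2c.png",a)
c=imaging.capture("scene");np.savez("scene2.npz",**c);b=c["img"][150:350,100:350,::-1]
cv2.imwrite("pics/s2c.png",cv2.resize(b,None,fx=3,fy=3,interpolation=2))
E
```

```text
t: 7.08
ee_pos: [0.505, -0.0854, 0.2494]
ee_rot: [-3.138, 0.006, -2.973]
contact_force: [0.2, -0.2, -0.2]
width: -0.001
```

View pics/w2c.png

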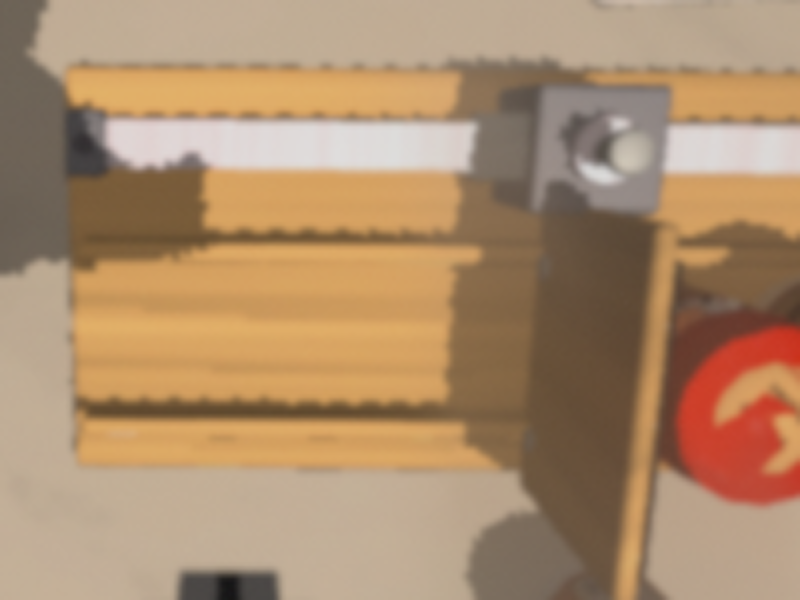

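View pics/s2c.png

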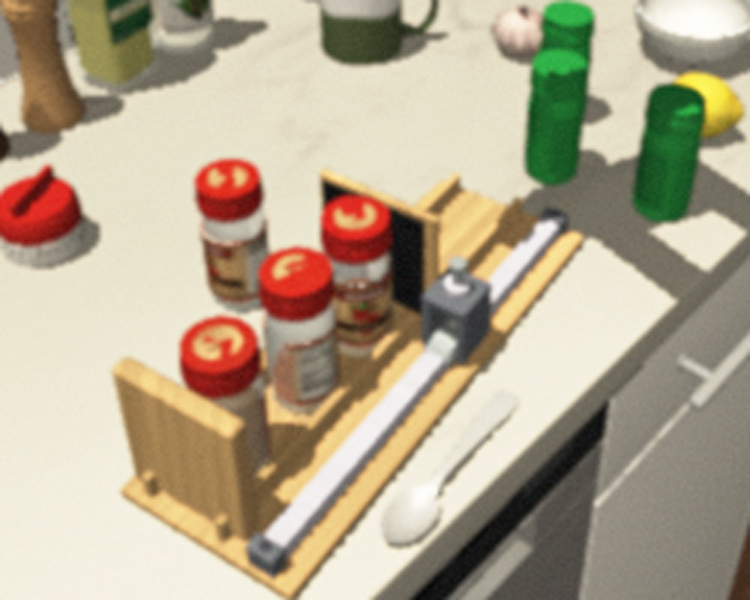

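The stop sits over the catch, the jars stand in the channel, and the bystanders look undisturbed. I'll measure the final stop position against the notch.

Run:
```python
import numpy as np
from scipy.spatial.transform import Rotation as Ro
from h import ray
yaw=.162;yv=np.array([-np.sin(yaw),np.cos(yaw),0]);xv=np.array([np.cos(yaw),np.sin(yaw),0]);org=np.array([.4819,.0413,0])
def W(n):
    w=dict(np.load(n));T=np.eye(4);T[:3,:3]=Ro.from_euler("xyz",w["r"]).as_matrix();T[:3,3]=w["p"];return w,T@w["mount"]
def f(n,c,E,u,v,z):
    p=ray(c,(u,v),z,E);print(n,np.round([(p-org)@xv,(p-org)@yv],4))
w,E=W("wrist2.npz");c=lambda u,v:(199.6+u/4,79.6+v/4)
f("railend",w,E,*c(103,140),.023);f("knob",w,E,*c(630,152),.095);f("boardA",w,E,*c(655,225),.115);f("boardB",w,E,*c(615,600),.115);f("carrL",w,E,*c(540,150),.068);f("carrR",w,E,*c(668,150),.068)
w,E=W("wrist1.npz");c=lambda u,v:(219.6+u/4,89.6+v/4)
f("1 railend",w,E,*c(70,115),.023);f("1 knob",w,E,*c(359,121),.095);f("1 boardA",w,E,*c(366,195),.115);f("1 boardB",w,E,*c(345,565),.115);f("1 catchL",w,E,*c(432,122),.024);f("1 catchR",w,E,*c(606,122),.024);f("1 notch?",w,E,*c(525,120),.026);f("1 carrL",w,E,*c(284,120),.068);f("1 carrR",w,E,*c(412,120),.068)
s=np.load("scene2.npz");S=lambda u,v:(99.67+u/3,149.67+v/3)
f("S catch end now",s,s["extrinsics"],*S(430,352),.024);f("S railend",s,s["extrinsics"],*S(267,548),.025)
f("S knob now",s,s["extrinsics"],*S(459,266),.095)
```

```text
railend [-0.0624 -0.1685]
knob [-0.0613 -0.0339]
boardA [-0.0457 -0.0335]
boardB [ 0.0464 -0.0331]
carrL [-0.0611 -0.0482]
carrR [-0.0613 -0.0145]
1 railend [-0.0612 -0.168 ]
1 knob [-0.062  -0.0926]
1 boardA [-0.0459 -0.0937]
1 boardB [ 0.0463 -0.0929]
1 catchL [-0.0605 -0.057 ]
1 catchR [-0.0612 -0.0037]
1 notch? [-0.0615 -0.0293]
1 carrL [-0.0614 -0.1077]
1 carrR [-0.0619 -0.0734]
S catch end now [-0.0566 -0.0038]
S railend [-0.0604  0.1699]
S knob now [-0.0681 -0.0187]
```

Plunger is now at rack y ≈ −0.0333 + 0.003 = −0.0303, and the catch's middle measured −0.0303. It is seated in the notch, so I'll hand in.

```bash
python3 -c "
from bench import job;print(job.close_job())"
```

```text
the job is handed in; nothing more can be done
None
```

The end stop is clicked into the catch, and I handed the job in at about 7 s of robot time. I pushed only on the stop's outer board face, with the jaws shut and in 2–3 mm steps. The push rose to 8.5 N, a little above the 7 N given for the ramp, probably because the stop was also moving a jar. It then fell to zero as the plunger dropped, and I backed off and rose clear.

**Position:** in the last wrist picture the stop had moved about 60 mm. The plunger was at rack y ≈ −30.3 mm and the middle of the catch at −30.3 mm, good to about 2 mm.

**Surroundings:** the three jars were standing in the channel. The spare jar, teaspoon, lemon, garlic and green jars looked undisturbed; I judged this by eye, not by measuring. The gripper was touching nothing, with wrist force near 0.

**Checks that disagreed:**
- The scene camera put the knob about 15 mm off the wrist camera's position along the rail. It also read about 14 mm off the top view's position before the push, so I relied on the wrist view.
- The fingers travelled about 48 mm after first contact instead of the expected 51 mm before the drop, which is within the contact estimate.

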